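# Snap in the slide retainer and feed the carrier under the UV guard

## Task

On the infeed of the UV steriliser a slide carrier is waiting with its black retainer still standing up on its catches. Take the blue push stick by its handle, press the retainer straight down with the stick's heel until it snaps in all round, then push the carrier from behind along the rails, under the amber guard, until it is home against the stop inside. Draw the stick out and stand it back on the grey mat on its feet; keep the gripper itself off the carrier and the retainer, and do not disturb the other things on the bench.

Things in the scene. Friction and masses are not known exactly. Their poses are not given: they have to be found in the camera images.
- steriliser: Cream UV steriliser, fixed. Origin on the table, under the amber guard's lower edge, midway between the rails; x points into the chamber (the feeding direction), y to its left, z up. The hood, x = 30 to 250 mm, 240 mm wide, 193 mm high, has amber windows in its roof and right side. When the carrier is home against the stop its centre is at x = 95 mm.
- bed_end (a point): Outer end of the steel infeed bed, on its top face, 30 mm above the table (270 mm before the guard, axes as the steriliser's). The bed, 112 mm wide, runs level and straight through the opening. Two aluminium rails on it, 12 mm high and 84 mm apart inside, run from here to the stop and guide the carrier.
- guard_edge (a point): Middle of the lower edge of the amber guard, 50 mm above the table: the opening under it is 20 mm high. The carrier with its retainer seated and the stick's blade go under it; a retainer still standing up does not. Above this edge the guard, 136 mm wide, leans away from the infeed, 30 mm over 80 mm of height, up to the hood.
- stop_face (a point): Middle of the face of the fixed stop inside the chamber, 155 mm past the guard's edge and 7 mm above the bed; the carrier's front edge meets it.
- carrier_mid (a point): Centre of the aluminium slide carrier, half-way up: a loose plate 120 mm long (x, the feeding direction), 80 mm wide (y), 14 mm high, about 0.3 kg, lying between the rails with 2 mm play each side, before the guard. Axes nearly parallel to the steriliser's. Its rear edge is 60 mm behind this point. The recess in its top holds a glass slide and the retainer.
- retainer_mid (a point): Centre of the black retainer, a loose frame 84 (x) x 40 (y) x 10.5 mm with a bridge 26 mm wide across its middle (grey square) to press on. It rests level on two sprung ball catches at the recess's ends, its centre 10.3 mm above the carrier's centre. Pressed down 7 mm with about 7 N it snaps home on the recess floor: 3.2 mm above the carrier's centre, top 1.5 mm proud of the carrier.
- stick_grip (a point): Centre of the push stick's upright handle: 34 mm (x) by 26 mm (y, the way to grip it), reaching from 12 to 84 mm above the feet; this point is 50 mm above them. The blue stick is one rigid loose piece, about 0.15 kg, 160 mm long along x; x points from handle to nose, z up. A rib 10 mm wide, top 23 mm above the feet, runs from the handle 46 mm forward of this point.
- stick_heel (a point): Middle of the underside of the heel, the rubber foot straight below the handle's centre, 30 (x) x 34 (y) x 4 mm. Between heel and nose the blade is 40 mm wide, its underside 4 mm and its top 12 mm above the feet; it ends 25 mm behind the handle's centre.
- stick_nose (a point): Middle of the flat front face of the stick's nose, which is 40 mm wide and 12 mm high and stands on the same level as the heel; this point is 6 mm above that level and 135 mm ahead of the handle's centre.
- mat: Grey mat, fixed, 260 mm (x) by 170 mm (y), 2 mm thick; origin at the centre of its underside. The push stick stands on it, lengthwise along its x axis, in the +y half; forceps lie in the -y half.
- forceps: Steel forceps lying on the mat, 120 x 12 x 8 mm. Leave alone.
- dish: Closed clear culture dish with pink medium, 63 mm across, 16 mm high. Leave alone.
- pipette: Blue and white hand pipette lying on the table, about 280 mm long. Leave alone.
- slide_box: Orange slide box, 85 x 95 x 32 mm. Leave alone.
- wash_bottle: White bottle with a red cap, 60 mm across, 130 mm high. Leave alone.
- jar: Amber glass jar with a white cap, 52 mm across, 60 mm high. Leave alone.
- marker: Black marker pen with a green cap, 130 mm long, lying. Leave alone.
Things that resemble listed ones, but are neither listed nor needed, are in the scene too. Of the things that look like the part that bears retainer_mid, the smallest one is meant.

How it is judged:
By the outcome, as a careful person would: the job done as asked, in the order asked, and still so for the second after the job is handed in, with the robot touching nothing.
It also fails if it takes over 67 s, if anything falls off the work surface, if the arm or the gripper's body presses on something with over 40 N, if the wrist force passes 120 N, or if a joint passes its speed limit or range.

## Robot

A 6-joint arm with a two-finger parallel gripper is mounted at the origin on the work surface. World frame = base frame: x ahead of the robot, y to its left, z up, the work surface at z = 0. Lengths are in m, angles in rad, forces in N, time in s.
With the tool pointing down it reaches from about 0.275 to 0.825 m from the base axis. Payload 4.9 kg.
Tool frame: the origin (TCP) lies midway between the tips of the shut fingers; the grasp point (between the pads) lies 19 mm behind it (bot.grip_depth is the distance from the TCP to the grasp point, in m); y points along the fingers, x is the direction in which the jaws open and shut, and the axes are right-handed (so a half turn about y gives the same grasp; the last joint's range is limited). The gripper opens to 85 mm and grips with 20 to 120 N. Pads are 22 mm wide; open, the fingers measure 114 mm over their backs; the gripper's body (76 mm by 85 mm) begins 54 mm behind the grasp point. The pads swing forward as they close: fully open they stand 13 mm farther back than shut.
Start: joints at [-1.426, 0.326, -0.193, 1.052, 0, 1.437], TCP at [0.151, -0.529, 0.231] pointing down, gripper open.
Joint ranges: [-2.65, 2.65], [-0.97, 1.79], [-1.3, 1.35], [-1.93, 2.1], [-1.47, 1.37], [-3.14, 3.14]. Speed limits (rad/s): [2.57, 2.57, 3.14, 3.14, 3.14, 3.14].

## Interface

Orientations are given as a unit quaternion [w, x, y, z].
In Python, from cell import bot gives the robot as it stands. Calls block until the motion is done:
- bot.move_pose(position, orientation): joint-space move of the TCP to a pose.
- bot.move_linear(position, speed=0.15, rotation=None, until_force=None): straight line of the TCP; rotation=None keeps the orientation; speed is the mean speed in m/s. With until_force (N) it stops when the force on the tool has changed by that much, and returns True; else False.
- bot.goto_joints(angles): joint-space move.
- bot.set_gripper(opening, grasp_force=None): opening from 0.0 (shut) to 1.0 (fully open); grasp_force is the grip in N (None keeps the last); returns when the fingers have stopped.
- bot.wait(seconds).
- bot.solve_ik(position, orientation): joint angles nearest the present ones, or None.
- bot.camera(name): name is "side" or "top" or "wrist"; returns the picture (480x640x3 uint8, red, green, blue); there is no depth.
- bot.calibration(name): a dict with "mtx" (3x3 intrinsics, pixels), "extrinsics" (4x4, takes a point from world to camera coordinates); the wrist camera has in their place "hand_eye" (4x4, takes a point from camera to tool coordinates, whose origin is the TCP and whose axes are the tool frame's). Camera axes: x right, y down, z forward; pixel columns grow to the right and rows downward; lengths in m; the calibration is good to about 2 mm. A picture is of the moment at which its call begins: read the wrist's pose just before it. calibration takes no time and is no camera call.
A pose or a line that the arm cannot do raises bot.PlanningError and nothing moves.
- bot.close_job(): hands the job in, once; it reports no verdict.
Trained networks look in the newest picture that a camera, given by its name, has taken for a name from the list of things; names that differ only in an ending like _2 or _b are one class to them, and where a whole thing is asked for, a point or a joint stands for the part that bears it (a point fixed in the world has none). Each returns a list of dicts, best first, with "confidence" (0 to 1); they miss things now and then, are a little off and sometimes report something else, mostly with a low value. They report only what shows in the picture. A call takes as long as a camera call. They do not tell look-alikes from the thing itself.
- bot.search_frame(camera, thing): "bbox" ([left, top, width, height] in pixels, round what is visible of it).
Readings, each from a call of its own:
- bot.read_clock(): time.
- bot.read_joint_positions(): joint angles.
- bot.read_joint_vel(): joint speeds.
- bot.read_joint_efforts(): joint torques, N m.
- bot.read_position(): TCP position.
- bot.read_tool_rot(): TCP orientation.
- bot.read_ft_force(): force on the tool from outside, world axes, zero at the start.
- bot.read_moment(): the same for the moment, N m.
- bot.read_gripper_width(): opening from 0.0 (shut) to 1.0 (fully open).
Only numpy, scipy, OpenCV 4.12 (cv2) and the standard library are available. Lean on these libraries where they do the work, as an engineer would, in place of code of your own. Each camera call takes 0.05 s, during which the arm holds its last target.

## Working session

There is one attempt and no reset: what is moved stays moved. The work goes in short steps, each a Python script; the robot and the scene stay as the last script left them, time stands still between calls to the robot, and variables do not carry over. Pictures are saved under pics/ and viewed, and the job is handed in when it is done.

```bash
ls; mkdir -p pics
python3 - <<'E'
from cell import bot
import cv2
print(bot.read_clock())
for c in ["side","top","wrist"]:
    im=bot.camera(c); cv2.imwrite(f"pics/{c}0.png",im[:,:,::-1])
    d=bot.calibration(c); print(c,{k:v.round(4).tolist() if hasattr(v,'round') else v for k,v in d.items()})
for c in ["side","top"]:
    for t in ["steriliser","carrier_mid","retainer_mid","stick_grip","mat","forceps","bed_end"]:
        try: print(c,t,[([round(x) for x in r['bbox']],round(r['confidence'],2)) for r in bot.search_frame(c,t)])
        except Exception as e: print(c,t,e)
print(bot.read_clock(), bot.read_position(), bot.read_tool_rot(), bot.grip_depth)
E
```

```text
pics
0.0
side {'mtx': [[576.5221, 0.0, 317.782], [0.0, 576.5221, 242.7551], [0.0, 0.0, 1.0]], 'extrinsics': [[0.5994, 0.8003, 0.0138, -0.2481], [0.5717, -0.416, -0.7072, -0.2799], [-0.5602, 0.4317, -0.7069, 1.9524], [0.0, 0.0, 0.0, 1.0]]}
top {'mtx': [[475.3029, 0.0, 324.0172], [0.0, 475.3029, 246.4877], [0.0, 0.0, 1.0]], 'extrinsics': [[0.0151, -0.9999, 0.0021, -0.0853], [-0.9958, -0.0152, -0.0901, 0.5456], [0.0901, -0.0007, -0.9959, 1.225], [0.0, 0.0, 0.0, 1.0]]}
wrist {'mtx': [[418.6101, 0.0, 312.7152], [0.0, 418.6101, 242.7915], [0.0, 0.0, 1.0]], 'hand_eye': [[1.0, -0.0002, -0.0002, 0.0003], [0.0001, -0.2994, 0.9541, -0.1421], [-0.0003, -0.9541, -0.2994, 0.0774], [0.0, 0.0, 0.0, 1.0]]}
side steriliser []
side carrier_mid [([329, 222, 54, 33], 0.89)]
side retainer_mid [([312, 182, 30, 27], 0.81), ([277, 208, 27, 30], 0.76), ([345, 228, 25, 19], 0.71)]
side stick_grip [([416, 246, 30, 40], 0.69), ([225, 276, 61, 30], 0.67)]
side mat [([196, 263, 119, 78], 0.98)]
side forceps [([237, 310, 46, 17], 0.63), ([224, 273, 67, 34], 0.47)]
side bed_end [([323, 119, 162, 151], 0.88)]
top steriliser [([79, 207, 237, 116], 0.76), ([252, 229, 50, 34], 0.55)]
top carrier_mid [([254, 229, 48, 37], 0.86)]
top retainer_mid [([237, 308, 27, 46], 0.94), ([259, 238, 36, 17], 0.8), ([291, 307, 43, 42], 0.59)]
top stick_grip [([77, 204, 240, 118], 0.5)]
top mat [([355, 212, 105, 80], 0.81)]
top forceps [([394, 224, 43, 16], 0.61), ([355, 209, 104, 85], 0.43)]
top bed_end [([83, 203, 234, 120], 0.69)]
0.85 [ 0.1513909  -0.52879399  0.2312893 ] [-0.56462217  0.56462994 -0.42565942  0.42568638] 0.0187
```

View images.

View pics/side0.png

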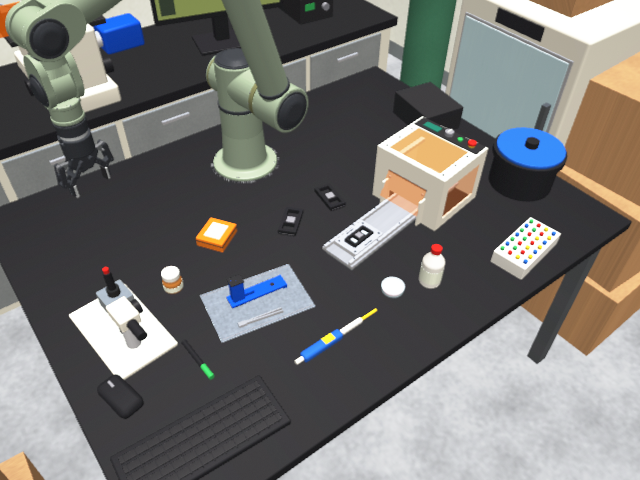

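View pics/top0.png

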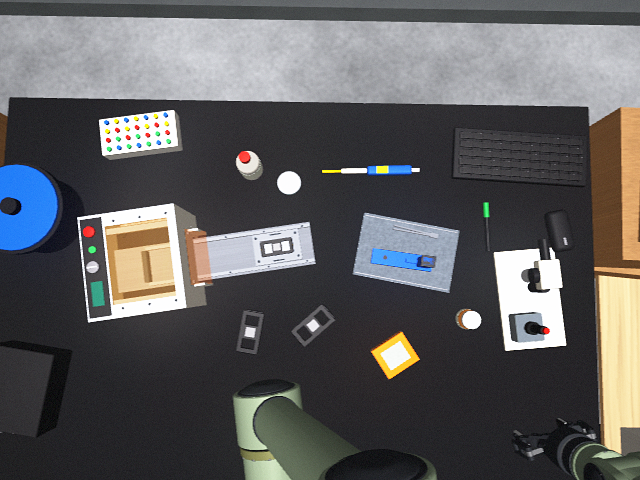

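View pics/wrist0.png

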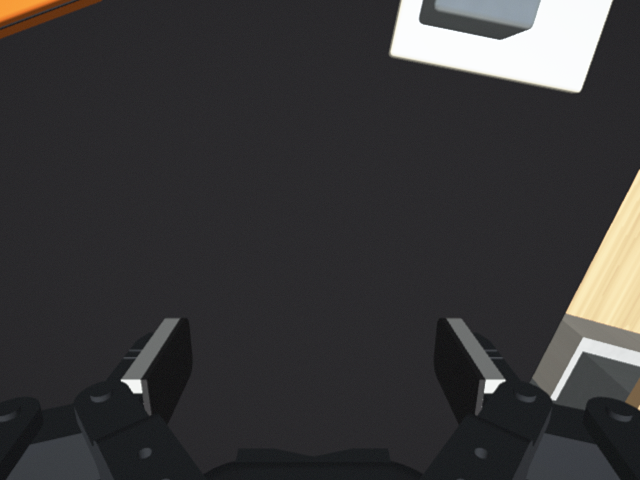

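```bash
cat > h.py <<'E'
from cell import bot
import numpy as np, cv2
from scipy.spatial.transform import Rotation as R
def q2R(q): return R.from_quat([q[1],q[2],q[3],q[0]]).as_matrix()
def R2q(M):
    q=R.from_matrix(M).as_quat(); return [q[3],q[0],q[1],q[2]]
def cam_pose(name, pos=None, q=None):
    """returns K, R_wc (cam->world), centre"""
    d=bot.calibration(name)
    if name=="wrist":
        T=np.eye(4); T[:3,:3]=q2R(q); T[:3,3]=pos; M=T@d["hand_eye"]
    else: M=np.linalg.inv(d["extrinsics"])
    return d["mtx"],M[:3,:3],M[:3,3]
def px2plane(cp,uv,z):
    K,Rm,c=cp; r=Rm@np.linalg.solve(K,[uv[0],uv[1],1.]); return c+r*(z-c[2])/r[2]
def proj(cp,P):
    K,Rm,c=cp; p=K@(Rm.T@(np.asarray(P,float)-c)); return p[:2]/p[2]
def down(phi, flip=False):
    """tool y = world -z ; tool x (jaw) along world angle phi"""
    x=np.array([np.cos(phi),np.sin(phi),0]); y=np.array([0,0,-1.]); z=np.cross(x,y)
    return np.column_stack([x,y,z])
def shot(name,fn):
    p,q=(bot.read_position(),bot.read_tool_rot()) if name=="wrist" else (None,None)
    im=bot.camera(name); cv2.imwrite(f"pics/{fn}.png",im[:,:,::-1])
    np.savez(f"pics/{fn}.npz",p=p if p is not None else 0,q=q if q is not None else 0)
    return im,cam_pose(name,p,q)
def load(name,fn):
    if name!="wrist": return cam_pose(name)
    d=np.load(f"pics/{fn}.npz"); return cam_pose(name,d["p"],d["q"])
E
python3 - <<'E'
from h import *
top=cam_pose("top")
for n,uv,z in [("handle",(427,261),.086),("nose",(371,257),.01),("mat",(407,252),.002),("bedend_l",(309,223),.03),("bedend_r",(316,263),.03),("carr",(278,247),.05),("guardedge",(212,255),.05)]:
    print(n,px2plane(top,uv,z).round(3))
im=cv2.imread("pics/top0.png")
a=cv2.resize(im[190:330,180:340],None,fx=4.5,fy=4.5,interpolation=cv2.INTER_CUBIC); cv2.imwrite("pics/ztop1.png",a)
E
```

```text
handle [ 0.509 -0.334  0.086]
nose [ 0.522 -0.202  0.01 ]
mat [ 0.537 -0.299  0.002]
bedend_l [ 0.608 -0.037  0.03 ]
bedend_r [ 0.503 -0.057  0.03 ]
carr [0.541 0.042 0.05 ]
guardedge [0.518 0.211 0.05 ]
```

View pics/ztop1.png

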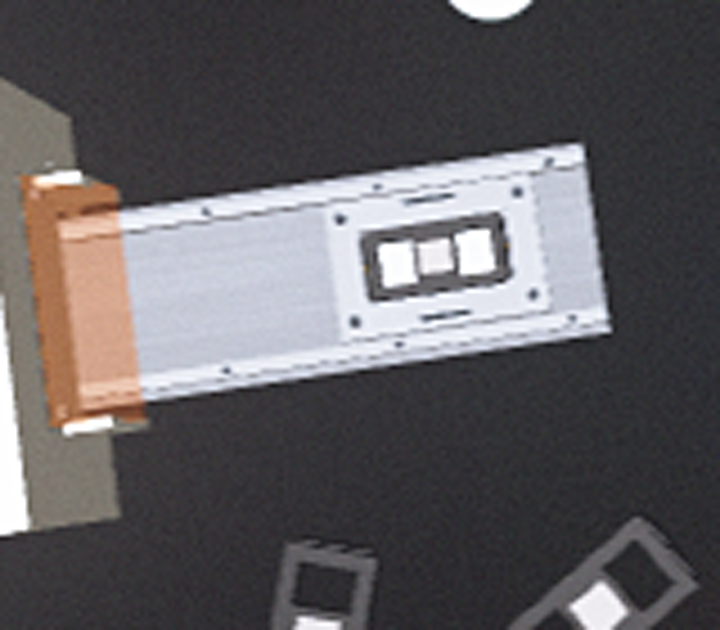

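Run:
```python
from h import *
D=np.pi/180
j0=np.array(bot.read_joint_positions())
for nm,p,f in [("viewstick",(.512,-.30,.25),84),("grasp",(.509,-.334,.04),84),("viewc",(.545,0,.25),99),("press",(.541,.042,.085),99),("prepush",(.58,-.19,.07),99),("end",(.53,.12,.07),99)]:
    for off in (-90,90):
        for w in (0,360):
            s=bot.solve_ik(list(p),R2q(down((f+off)*D)))
        print(nm,off,None if s is None else np.round(s,2))
```

```text
viewstick -90 [-0.65  0.4  -0.04  1.13  0.    1.02]
viewstick 90 [-0.65  0.4  -0.04  1.13  0.   -2.12]
grasp -90 [-0.7   0.61 -0.26  0.69  0.    0.97]
grasp 90 [-0.7   0.61 -0.26  0.69  0.   -2.17]
viewc -90 [-0.14  0.31 -0.17  1.09  0.    1.28]
viewc 90 [-0.14  0.31 -0.17  1.09  0.   -1.86]
press -90 [-0.06  0.46 -0.41  0.71  0.    1.36]
press 90 [-0.06  0.46 -0.41  0.71  0.   -1.79]
prepush -90 [-0.44  0.58 -0.23  0.76  0.    0.98]
prepush 90 [-0.44  0.58 -0.23  0.76  0.   -2.17]
end -90 [ 0.09  0.48 -0.42  0.67  0.    1.5 ]
end 90 [ 0.09  0.48 -0.42  0.67  0.   -1.64]
```

Run:
```python
from h import *
D=np.pi/180
bot.move_pose([.515,-.33,.25],R2q(down(174*D)))
im,cp=shot("wrist","w1")
for t in ["stick_grip","mat"]: print(t,[([round(x) for x in r['bbox']],round(r['confidence'],2)) for r in bot.search_frame("wrist",t)])
bot.move_pose([.548,-.01,.25],R2q(down(189*D)))
im,cp=shot("wrist","w2")
for t in ["carrier_mid","retainer_mid","guard_edge","bed_end"]: print(t,[([round(x) for x in r['bbox']],round(r['confidence'],2)) for r in bot.search_frame("wrist",t)])
print(bot.read_clock(),bot.read_position())
```

```text
stick_grip []
mat [([205, 86, 192, 268], 0.76)]
carrier_mid [([262, 199, 96, 132], 0.87), ([196, 162, 234, 311], 0.24)]
retainer_mid [([485, 123, 112, 130], 0.96), ([288, 222, 42, 92], 0.94), ([461, 308, 108, 75], 0.87)]
guard_edge [([196, 161, 231, 316], 0.8)]
bed_end [([196, 160, 233, 313], 0.94)]
5.4833 [ 0.54811008 -0.01103927  0.24986158]
```

View pics/w1.png

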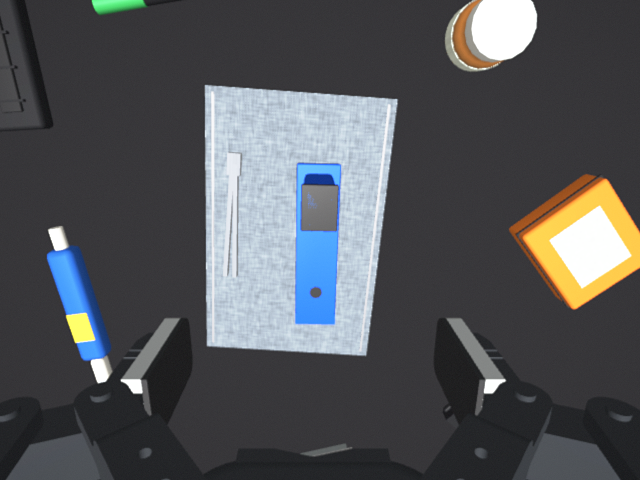

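View pics/w2.png

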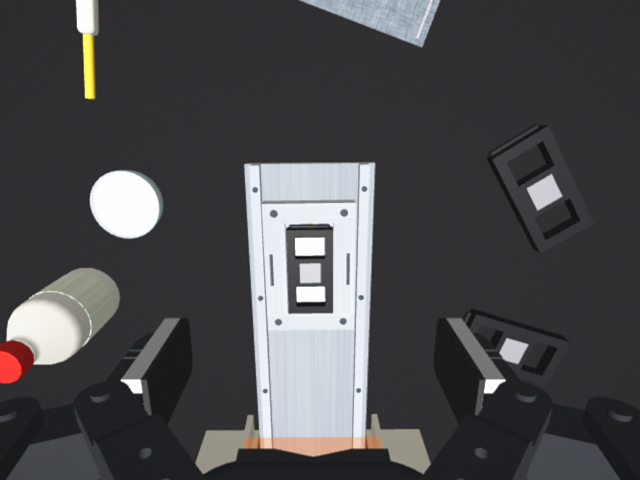

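Run:
```python
from h import *
im=cv2.imread("pics/w1.png"); cp=load("wrist","w1")
hsv=cv2.cvtColor(im,cv2.COLOR_BGR2HSV)
m=cv2.inRange(hsv,(95,120,60),(130,255,255)); m[:150]=0; m[335:]=0; m[:,:280]=0; m[:,360:]=0
ys,xs=np.nonzero(m); print(xs.min(),xs.max(),ys.min(),ys.max())
# row edges
for y in (165,170,240,250,260,270,280,300,310,320):
    r=np.nonzero(m[y])[0]; print(y,r.min(),r.max(),end=' | ')
print()
def L(uv,z): return px2plane(cp,uv,z)
rows=np.arange(240,318)
mid=[]
for y in rows:
    r=np.nonzero(m[y])[0]; a=L((r.min()-.0,y+.5),.014);b=L((r.max()+1,y+.5),.014); mid.append((a+b)/2)
    if y%20==0: print("width",np.linalg.norm(a-b))
mid=np.array(mid); c=mid.mean(0); u,s,v=np.linalg.svd(mid-c); d=v[0]*np.sign(v[0][1]); print("axis ang",np.degrees(np.arctan2(d[1],d[0])))
nose=L((315.5,ys.max()+1),.014); rear=L((319,ys.min()),.014)
print("nose",nose,"rear",rear,"len",np.linalg.norm(nose-rear))
d2=d/np.linalg.norm(d)
print("centre axis pt",c)
# handle top dark
z=.086
q=[L(p,z) for p in [(302,185),(338,185),(338,231),(302,231)]]
print("handle corners",np.round(q,4),"mean",np.mean(q,0))
print("from nose", nose-d2*.135, "from rear",rear+d2*.025)
a=cv2.resize(im[150:340,280:360],None,fx=5,fy=3,interpolation=cv2.INTER_NEAREST); 
b=cv2.resize(im[150:340,270:370],None,fx=4,fy=3.1,interpolation=cv2.INTER_CUBIC)
im2=cv2.imread("pics/w2.png")
cv2.imwrite("pics/z2.png",np.hstack([b[:588],cv2.resize(im2[155:335,240:380],(400,588),interpolation=cv2.INTER_CUBIC)]))
```

```text
295 340 163 324
165 297 340 | 170 297 340 | 240 296 337 | 250 296 337 | 260 296 336 | 270 296 336 | 280 296 335 | 300 295 335 | 310 295 334 | 320 295 334 | 
width 0.03968707900821684
width 0.03933131029607715
width 0.038964553961817826
width 0.040565077263264214
axis ang 82.43729963321624
nose [ 0.52655265 -0.20191182  0.014     ] rear [ 0.5067289 -0.3623325  0.014    ] len 0.1616408911270811
centre axis pt [ 0.52093338 -0.25118045  0.014     ]
handle corners [[ 0.5209 -0.3562  0.086 ]
 [ 0.4946 -0.3534  0.086 ]
 [ 0.4977 -0.3184  0.086 ]
 [ 0.5249 -0.3213  0.086 ]] mean [ 0.50954398 -0.33734742  0.086     ]
from nose [ 0.50878516 -0.33573751  0.014     ] from rear [ 0.51001918 -0.33754997  0.014     ]
```

View pics/z2.png

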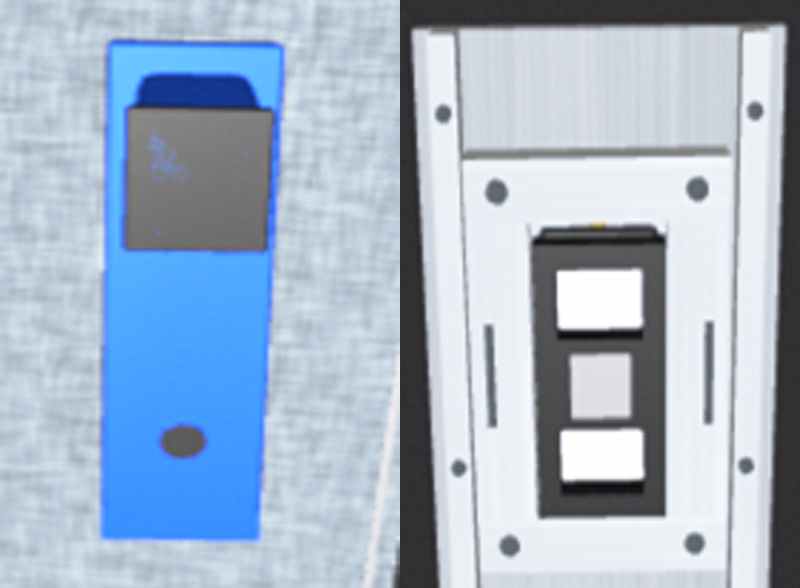

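Run:
```python
from h import *
cp=load("wrist","w2")
def Z(u,v): return (240+(u-400)/2.857,155+v/3.267)
def L(u,v,z): return px2plane(cp,Z(u,v),z)
pr=lambda n,p:print(n,np.round(p*1000,1))
sq=[L(570,354,.0525),L(632,354,.0525),L(632,418,.0525),L(570,418,.0525)]
pr("square",np.mean(sq,0))
rt=[L(533,240,.0525),L(665,240,.0525),L(667,517,.0525),L(539,517,.0525)]
pr("ret",np.mean(rt,0)); print("sizes",[np.linalg.norm(rt[i]-rt[(i+1)%4]).round(4) for i in range(4)])
cr=[L(463,157,.044),L(731,152,.044),L(729,570,.044),L(483,572,.044)]
pr("carr",np.mean(cr,0)); print([np.linalg.norm(cr[i]-cr[(i+1)%4]).round(4) for i in range(4)])
f=(cr[2]+cr[3]-cr[0]-cr[1]); print("carr ang",np.degrees(np.arctan2(f[1],f[0])))
f=(rt[2]+rt[3]-rt[0]-rt[1]); print("ret ang",np.degrees(np.arctan2(f[1],f[0])))
# rails: full image; rail top inner edges
im=cv2.imread("pics/w2.png"); 
b=cv2.resize(im[320:480,230:390],None,fx=4,fy=3.6,interpolation=cv2.INTER_CUBIC); cv2.imwrite("pics/z3.png",b)
bl=L(413,31,.042);br=L(785,26,.042); pr("rail rear outer",bl);pr("",br); print(np.linalg.norm(bl-br))
```

```text
square [542.4  46.3  52.5]
ret [542.5  45.4  52.5]
sizes [np.float64(0.0389), np.float64(0.0789), np.float64(0.0402), np.float64(0.0789)]
carr [542.3  45.7  44. ]
[np.float64(0.0794), np.float64(0.1213), np.float64(0.0803), np.float64(0.1206)]
carr ang 100.15706177267508
ret ang 99.70062589072984
rail rear outer [610.5 -36.6  42. ]
 [504.2 -54.5  42. ]
0.10777474131553498
```

View pics/z3.png

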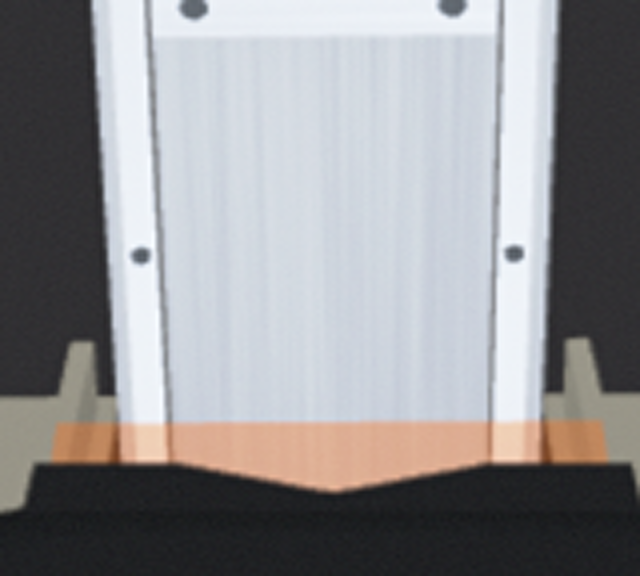

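Run:
```python
from h import *
cp=load("wrist","w2")
A=lambda u,v:(240+(u-400)/2.857,155+v/3.267)
B=lambda u,v:(230+u/4,320+v/3.6)
P=lambda uv,z:px2plane(cp,uv,z)
s=[P(A(443,114),.042),P(A(755,111),.042),P(B(140,255),.042),P(B(514,253),.042)]
r=(s[0]+s[1])/2;f=(s[2]+s[3])/2; d=f-r
print("screw mids",r,f,np.degrees(np.arctan2(d[1],d[0])), [np.linalg.norm(s[0]-s[1]),np.linalg.norm(s[2]-s[3])])
for i,j in ((0,2),(1,3)): e=s[j]-s[i]; print(np.degrees(np.arctan2(e[1],e[0])))
g=[P(B(52,422),.05),P(B(605,422),.05)]; print("guard",g,np.mean(g,0),np.linalg.norm(g[0]-g[1]))
be=(P(A(413,31),.042)+P(A(785,26),.042))/2
print("bedend",be,"dist to guard",np.linalg.norm((np.mean(g,0)-be)[:2])); e=np.mean(g,0)-be; print(np.degrees(np.arctan2(e[1],e[0])))
d/=np.linalg.norm(d); n=np.array([-d[1],d[0],0])
c=np.array([.5424,.0459,.044]); print("carrier lateral",(c-be)@n,(c-f)@n,"along before guard",(np.mean(g,0)-c)@d)
```

```text
screw mids [ 0.55404547 -0.024343    0.042     ] [0.52147888 0.17275676 0.042     ] 99.38215562894248 [np.float64(0.09206128459085104), np.float64(0.09216316958963679)]
99.36754493286863
99.39675800960075
guard [array([0.5819593 , 0.23200216, 0.05      ]), array([0.44504093, 0.21047502, 0.05      ])] [0.51350012 0.22123859 0.05      ] 0.13860035161404186
bedend [ 0.55733638 -0.04553276  0.042     ] dist to guard 0.2703489787473694
99.33153604619845
carrier lateral -0.0001686689045582706 3.87625813306168e-05 along before guard 0.17770430521799285
```

```bash
cat >> h.py <<'E'
D=np.pi/180
STK=np.array([.5095,-.337]); SANG=82.44
BANG=99.37; d=np.array([np.cos(BANG*D),np.sin(BANG*D)]); GUARD=np.array([.5135,.2212])
RET=np.array([.5424,.0460])
OFF=.036  # TCP above stick feet
def qf(a): return R2q(down((a+90)*D))
E
python3 - <<'E'
from h import *
bot.move_pose([*STK,.14],qf(SANG))
bot.move_linear([*STK,.038],speed=.12)
w=bot.set_gripper(0.0,grasp_force=60)
print(bot.read_gripper_width()*85,bot.read_position(),bot.read_ft_force(),bot.read_clock())
bot.move_linear([*STK,.10],speed=.1)
bot.wait(.2)
print(bot.read_gripper_width()*85,bot.read_position(),bot.read_ft_force(),bot.read_clock())
shot("wrist","w3"); shot("side","s3")
E
```

```text
25.381592212314423 [ 0.50962276 -0.3372035   0.03838925] [-0.50818986 -0.04694426  4.10885114] 8.3667
24.980533822669592 [ 0.50900161 -0.33657463  0.09907266] [ 0.1597597  -0.67273999 -2.19226794] 9.3333
```

View pics/w3.png

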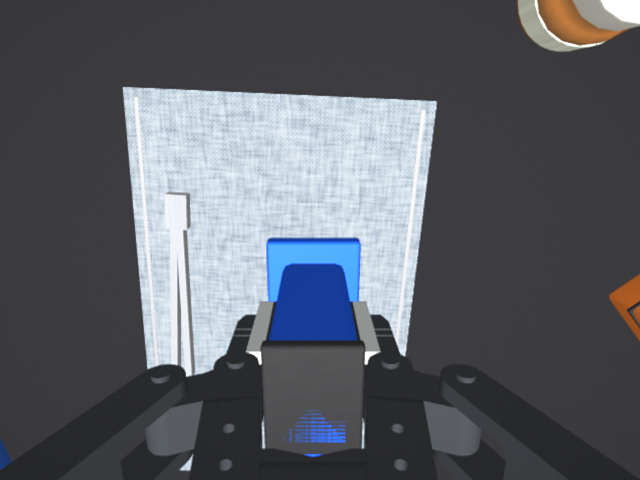

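```bash
python3 -c "
import cv2
im=cv2.imread('pics/s3.png')[200:350,170:330]; cv2.imwrite('pics/s3z.png',cv2.resize(im,None,fx=4,fy=4,interpolation=cv2.INTER_CUBIC))"
```

```text
(no output)
```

View pics/s3z.png

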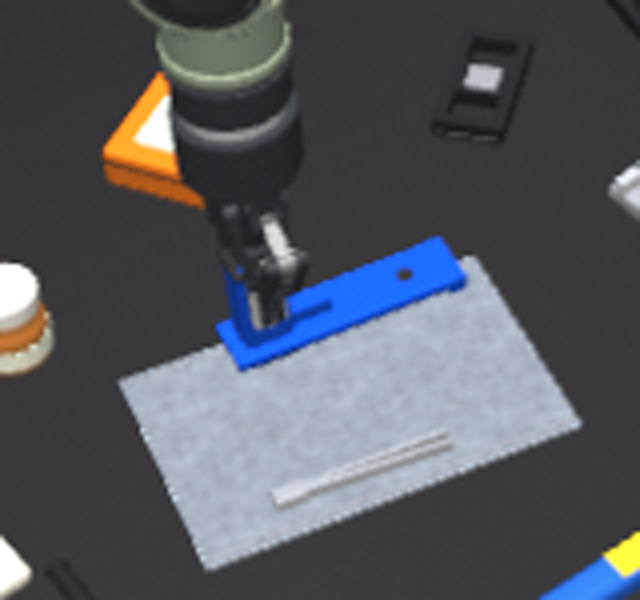

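Run:
```python
from h import *
p=np.array([.5090,-.33657,.09907]); s=np.array([np.cos(SANG*D),np.sin(SANG*D),0]); n=np.array([-s[1],s[0],0])
f=p-[0,0,.0364]
cw=load("wrist","w3"); cs=cam_pose("side")
for sg in (1,-1):
    print("rear top edge wrist",proj(cw,f-s*.025+n*.02*sg+[0,0,.012]))
print("hole/nose top corners side zoom",[((proj(cs,f+s*.135+n*.02*sg+[0,0,.012])-[170,200])*4).round(0) for sg in (1,-1)],"rear",[((proj(cs,f-s*.025+n*.02*sg+[0,0,.012])-[170,200])*4).round(0) for sg in (1,-1)])
```

```text
rear top edge wrist [362.95069105 241.02950334]
rear top edge wrist [266.84941269 241.0907007 ]
hole/nose top corners side zoom [array([435., 232.]), array([463., 271.])] rear [array([211., 319.]), array([235., 361.])]
```

Run:
```python
from h import *
bot.move_linear([*STK,.14],speed=.15)
bot.move_linear([*RET,.14],speed=.2,rotation=qf(BANG))
bot.move_linear([*RET,.058+.036],speed=.1)
bot.wait(.15)
p=bot.read_position();print(p,p[:2]-RET,bot.read_ft_force(),bot.read_clock())
shot("wrist","w4"); shot("side","s4")
import cv2
im=cv2.imread('pics/s4.png')[130:290,280:440]; cv2.imwrite('pics/s4z.png',cv2.resize(im,None,fx=3.7,fy=3.7,interpolation=cv2.INTER_CUBIC))
```

```text
[0.54311986 0.04593095 0.09479651] [ 7.19855025e-04 -6.90545477e-05] [ 0.4893121   0.66732415 -1.03681957] 12.6833
```

View pics/w4.png

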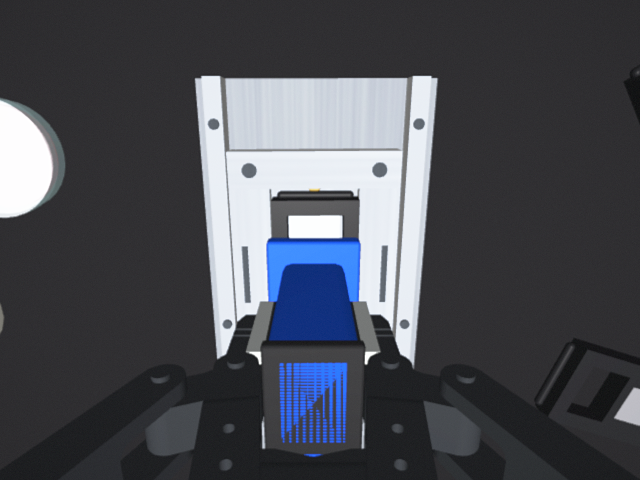

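View pics/s4z.png

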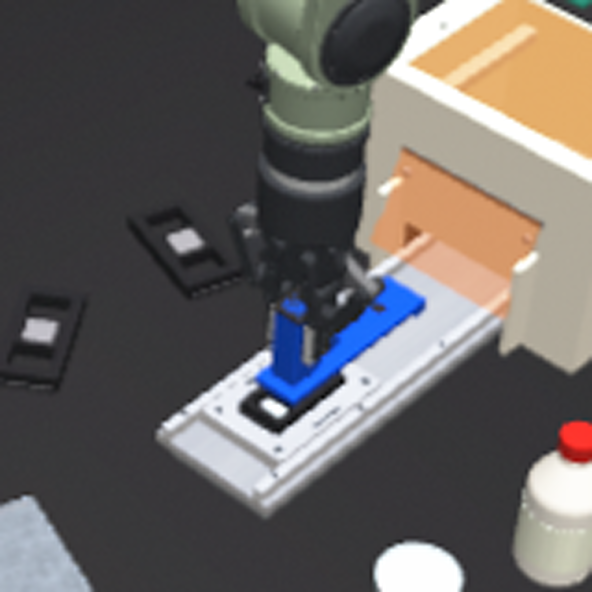

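Run:
```python
from h import *
cw=load("wrist","w4"); print("rear edge",px2plane(cw,(315,198),.0525), (px2plane(cw,(315,198),.0525)[:2]-RET)@d)
c=bot.read_ft_force()
for zt in (.0845,.082,.080,.078,.076):
    hit=bot.move_linear([*RET,zt],speed=.02,until_force=22)
    p=bot.read_position(); f=bot.read_ft_force(); print(zt,hit,p.round(4),(f-c).round(1),bot.read_clock())
    if hit: break
shot("side","s5")
```

```text
rear edge [0.5495704  0.00656837 0.0525    ] -0.04007292462705711
0.0845 False [0.542  0.046  0.0841] [-0.3 -0.4 -0.4] 13.4083
0.082 False [0.5424 0.046  0.0819] [0.  0.  0.8] 13.6833
0.08 False [0.5425 0.046  0.0818] [-5.7 -0.4 16. ] 13.9333
0.078 False [0.5425 0.046  0.0818] [-10.1  -0.5  32.3] 14.1833
0.076 False [0.5425 0.046  0.0817] [-15.5   0.   48.8] 14.4333
```

Run:
```python
from h import *
bot.move_linear([*RET,.094],speed=.06)
bot.move_linear([*(RET-d*.0),.14],speed=.15)
shot("side","s6")
B=GUARD+d*(-.1777-.06-.012-.135)   # nose 12 mm behind carrier rear
bot.move_linear([*B,.14],speed=.2)
print(bot.read_clock(),bot.read_position(),bot.read_gripper_width()*85)
shot("wrist","w6"); shot("top","t6")
im=cv2.imread('pics/t6.png')[190:330,180:400]; cv2.imwrite('pics/t6z.png',cv2.resize(im,None,fx=3.6,fy=3.6,interpolation=cv2.INTER_CUBIC))
im=cv2.imread('pics/s6.png')[170:290,280:440]; cv2.imwrite('pics/s6z.png',cv2.resize(im,None,fx=4.5,fy=4.5,interpolation=cv2.INTER_CUBIC))
```

```text
16.625 [ 0.57573577 -0.15720927  0.13976811] 25.345538504717783
```

View pics/s6z.png

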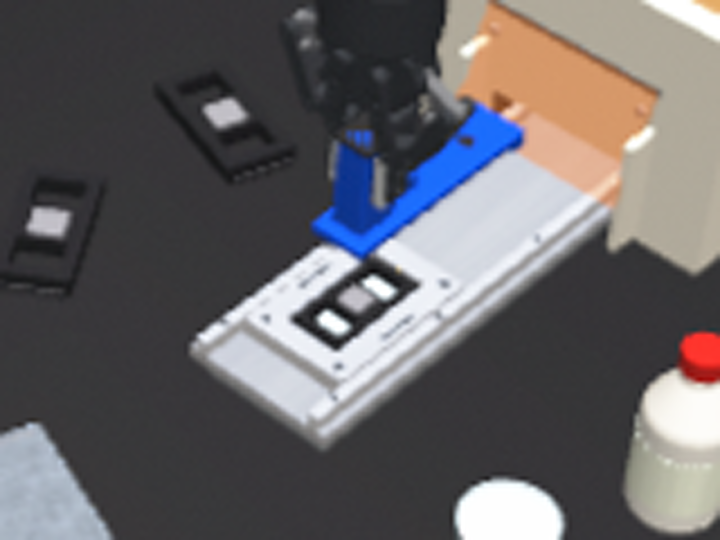

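View pics/t6z.png

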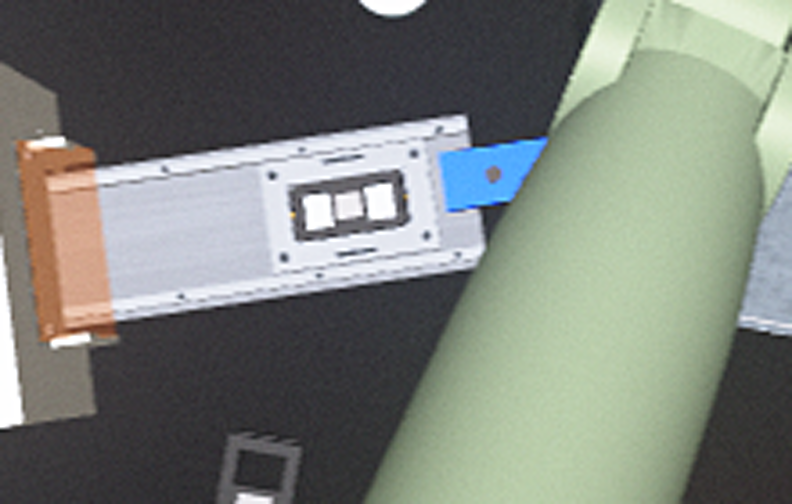

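View pics/w6.png

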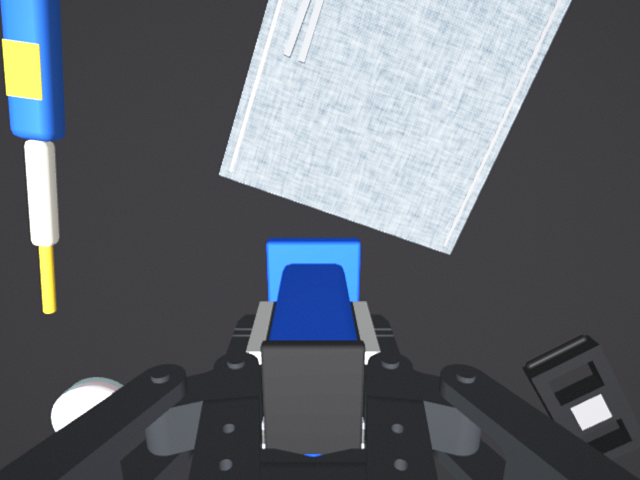

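Run:
```python
from h import *
cs=cam_pose("side")
for z in (.0525,.0455): print(z,proj(cs,[*RET,z]))
im=cv2.imread('pics/side0.png')[170:290,280:440]; b=cv2.imread('pics/s6.png')[170:290,280:440]
a=np.vstack([cv2.resize(x[45:90,40:110],None,fx=8,fy=6.5,interpolation=cv2.INTER_CUBIC) for x in (im,b)]); cv2.imwrite('pics/cmp.png',a)
```

```text
0.0525 [358.26215826 233.52728636]
0.0455 [358.1057643  235.29936957]
```

View pics/cmp.png

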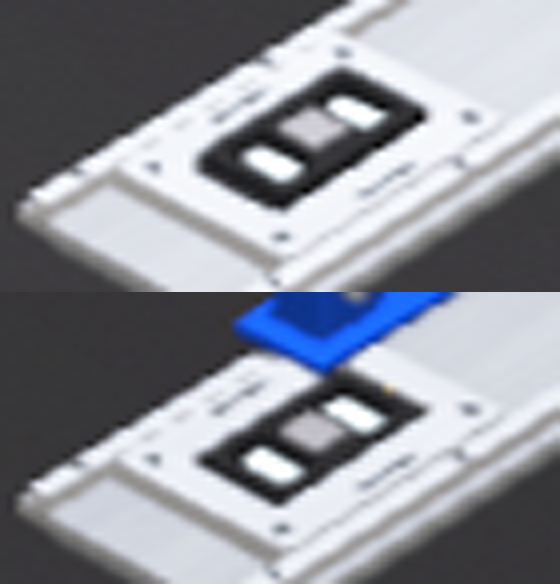

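```bash
python3 - <<'E'
from h import *
B=GUARD+d*(-.1777-.06-.012-.135)
along=lambda:(np.array(bot.read_position())[:2]-GUARD)@d
bot.move_linear([*B,.068],speed=.1)
bot.wait(.1); print(bot.read_position(),bot.read_ft_force().round(1),bot.read_clock())
h=bot.move_linear([*(GUARD+d*(-.36)),.068],speed=.05,until_force=15); print(h,along(),bot.read_ft_force().round(1))
if not h:
    h=bot.move_linear([*(GUARD+d*(-.22)),.068],speed=.09,until_force=15); print(h,along(),bot.read_ft_force().round(1),bot.read_position()[2],bot.read_clock())
shot("side","s7");shot("wrist","w7")
E
python3 - <<'E'
import cv2
im=cv2.imread('pics/s7.png')[130:290,280:480]; cv2.imwrite('pics/s7z.png',cv2.resize(im,None,fx=3.7,fy=3.7,interpolation=cv2.INTER_CUBIC))
E
```

```text
[ 0.57684473 -0.15862701  0.06885026] [ 0.   0.  -2.6] 17.6917
False -0.3593340874242934 [-0.1 -0.3 -2.3]
False -0.22003084962171046 [-0.2  0.4 -2.6] 0.06798127333596125 20.0417
```

View pics/s7z.png

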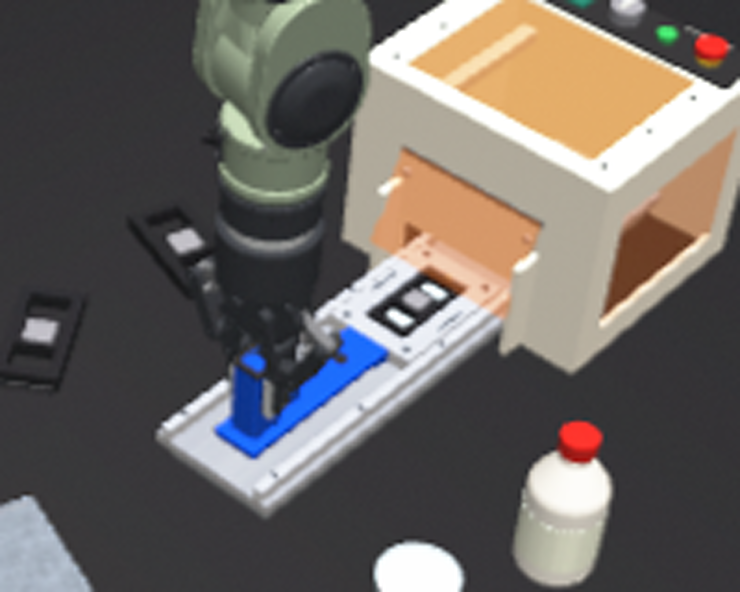

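```bash
python3 - <<'E'
from h import *
along=lambda:(np.array(bot.read_position())[:2]-GUARD)@d
h=bot.move_linear([*(GUARD+d*(-.112)),.068],speed=.09,until_force=15); print(h,along(),bot.read_ft_force().round(1),bot.read_position()[2],bot.read_clock())
if not h:
    h=bot.move_linear([*(GUARD+d*(-.088)),.068],speed=.025,until_force=12); f=bot.read_ft_force();print(h,along(),f.round(1),f[:2]@d,bot.read_position(),bot.read_gripper_width()*85,bot.read_clock())
shot("side","s8");shot("wrist","w8");shot("top","t8")
E
python3 - <<'E'
import cv2
im=cv2.imread('pics/s8.png')[100:290,280:500]; cv2.imwrite('pics/s8z.png',cv2.resize(im,None,fx=3.1,fy=3.1,interpolation=cv2.INTER_CUBIC))
im=cv2.imread('pics/t8.png')[180:340,70:330]; cv2.imwrite('pics/t8z.png',cv2.resize(im,None,fx=3,fy=3,interpolation=cv2.INTER_CUBIC))
E
```

```text
False -0.11200533369421406 [-0.2 -0.  -2.2] 0.06787818896278641 21.4917
True -0.0993555385728535 [ 0.1 -0.6 -2.6] -0.653750897405073 [0.5293724  0.12312001 0.06781364] 25.20689399355083 22.1167
```

View pics/s8z.png

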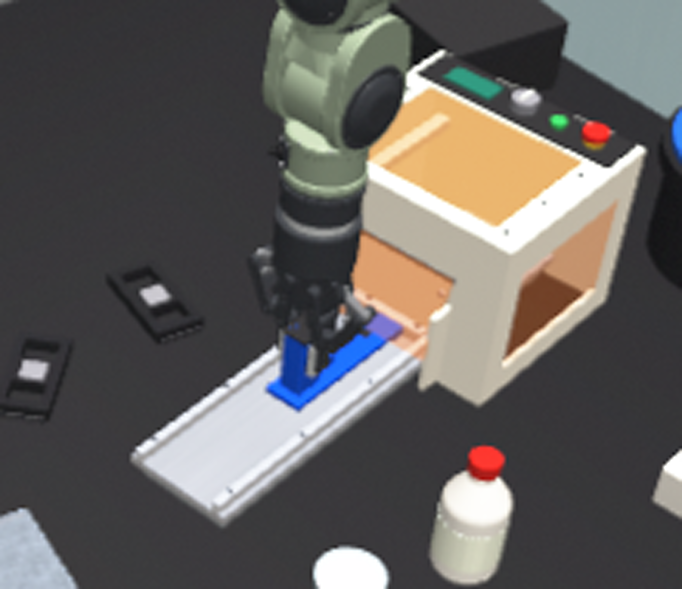

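View pics/t8z.png

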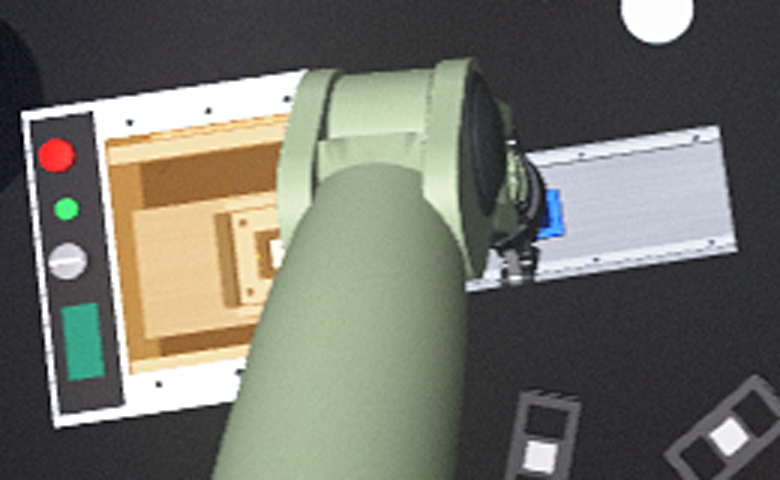

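Run:
```python
from h import *
along=lambda:(np.array(bot.read_position())[:2]-GUARD)@d
for t in (-.0985,-.0975,-.0965,-.0955,-.0945):
    h=bot.move_linear([*(GUARD+d*t),.068],speed=.01,until_force=10); f=bot.read_ft_force();print(h,along(),(f[:2]@d).round(1),f.round(1),bot.read_clock())
    if abs(f[:2]@d)>7: break
```

```text
False -0.09916901041204103 -4.4 [-1.5 -4.8 -1.3] 22.6333
False -0.09910061443468712 -7.6 [-0.6 -7.8  0.4] 22.8833
```

Run:
```python
from h import *
bot.move_linear([*(GUARD+d*(-.16)),.068],speed=.05)
bot.move_linear([*(GUARD+d*(-.30)),.068],speed=.12)
shot("top","t9");shot("side","s9");print(bot.read_clock())
im=cv2.imread('pics/t9.png')[180:340,70:330]; cv2.imwrite('pics/t9z.png',cv2.resize(im,None,fx=3,fy=3,interpolation=cv2.INTER_CUBIC))
```

```text
25.7
```

View pics/t9z.png

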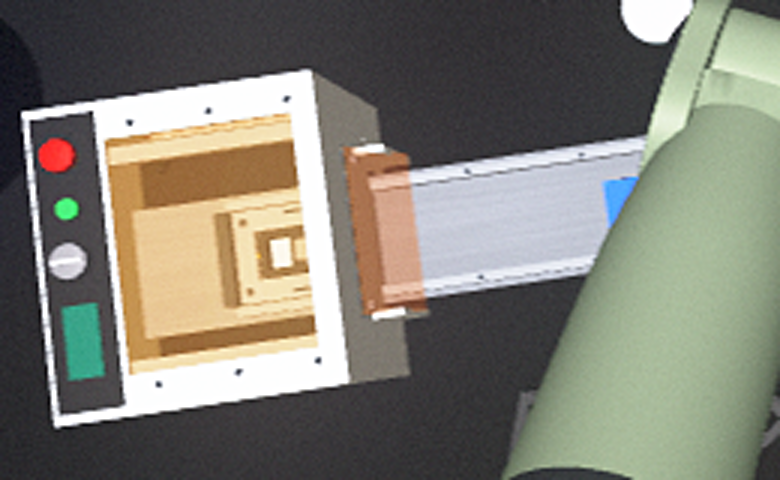

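Run:
```python
from h import *
tp=cam_pose("top"); n=np.array([-d[1],d[0]])
for z in (.044,): print("pred front corners",[((proj(tp,[*(GUARD+d*.155+n*s*.04),z])-[70,180])*3).round(1) for s in (1,-1)])
bot.move_linear([*(GUARD+d*(-.42)),.068],speed=.15)
bot.move_linear([*(GUARD+d*(-.42)),.12],speed=.15)
bot.move_linear([*STK,.12],speed=.15,rotation=qf(SANG))
bot.move_linear([*STK,.046],speed=.1)
bot.wait(.15); f0=bot.read_ft_force()
print(bot.read_position(),f0.round(1))
for z in (.041,.039,.038,.037,.036):
    h=bot.move_linear([*STK,z],speed=.015,until_force=4); f=bot.read_ft_force(); print(z,h,bot.read_position().round(4),f.round(1),bot.read_clock())
    if h or f[2]-f0[2]>2: break
shot("side","s10")
im=cv2.imread('pics/s10.png')[200:350,170:330]; cv2.imwrite('pics/s10z.png',cv2.resize(im,None,fx=3.9,fy=3.9,interpolation=cv2.INTER_CUBIC))
```

```text
pred front corners [array([241.4, 303.5]), array([230.7, 211.5])]
[ 0.51006426 -0.33746192  0.04690009] [ 0.4 -0.1 -1.4]
0.041 False [ 0.5094 -0.3369  0.0408] [-1.  -0.7 -2.4] 29.9
0.039 False [ 0.5094 -0.3369  0.0388] [-0.3 -0.2 -1.4] 30.1833
0.038 False [ 0.5096 -0.3371  0.0384] [-1.8  0.3  0.9] 30.4333
```

View pics/s10z.png

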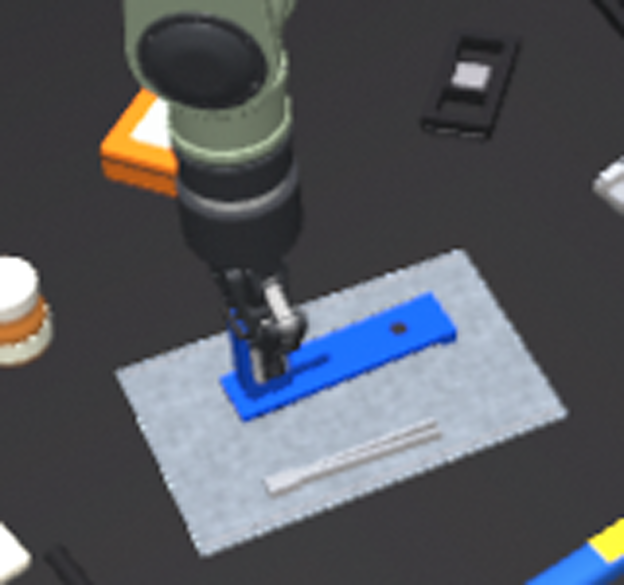

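Run:
```python
from h import *
bot.set_gripper(.6); bot.wait(.2)
bot.move_linear([*STK,.16],speed=.12)
bot.move_pose([.40,-.40,.30],qf(SANG))
bot.wait(.3)
shot("side","s11");shot("top","t11"); print(bot.read_clock(),bot.read_ft_force().round(1))
a=cv2.imread('pics/s11.png'); b=cv2.imread('pics/t11.png')
cv2.imwrite('pics/s11z.png',cv2.resize(a[100:350,160:500],None,fx=2.3,fy=2.3,interpolation=cv2.INTER_CUBIC))
cv2.imwrite('pics/t11z.png',cv2.resize(b[120:400,70:500],None,fx=1.85,fy=1.85,interpolation=cv2.INTER_CUBIC))
```

```text
33.3917 [0.  0.2 1.2]
```

View pics/s11z.png

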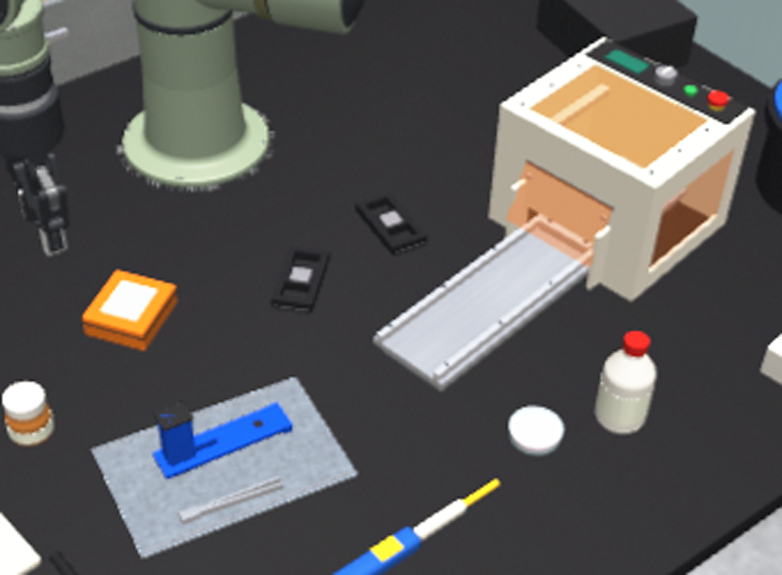

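View pics/t11z.png

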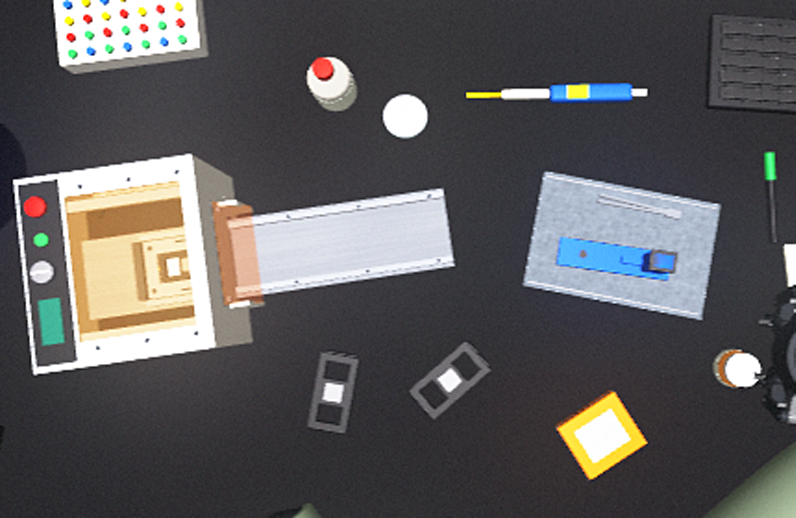

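```bash
python3 -c "
from cell import bot
print(bot.close_job(),bot.read_clock())"
```

```text
the job is handed in; nothing more can be done
the job is handed in; nothing more can be done
```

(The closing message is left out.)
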